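Pin back the sprung belt tensioner

TASK

Pin the sprung belt tensioner arm in its service position so that the lap's belt can be changed: take the lock pin (the steel pin with the round black knob) out of the wooden holder, swing the tensioner arm back against its spring, away from its stop and past both holes of the base, and push the lock pin fully down into the far hole, the one the arm reaches last, so that the arm stays held back against the pin when you let go.

Things in the scene. Friction and masses are not known exactly. Their poses are not given: they have to be found in the camera images.
- lock_pin: Loose lock pin, 110 g, upright in a hole (26 mm deep) of a fixed wooden holder 34 mm high; a plain dark punch without knob stands in the other hole, 60 mm away. Steel shank 14 mm thick, 64 mm long, nose tapered to 9 mm over the last 6 mm; round black knob, diameter 26, from 64 to 95 mm, gripped from above. Origin: centre of the tip, z up the pin. Starts with its tip 8 mm above the bench.
- tensioner: Grey base fixed to the bench, 120 (x) by 140 (y) by 36 mm high; origin: centre of underside. Upright pivot at x 0, y -50. Steel arm 18 mm wide, 40 to 54 mm above the bench, black roller (40 mm, top 62 up) 138 mm from the pivot. At rest it points to base +y, leaning 0.5 rad to -x. Through holes 19 mm wide at y 27.5: near at x -20, far at x +20. The pivot nut rises to 74 mm.
- far_hole (a point): Centre of the far hole's mouth, 36 mm above the bench, axes as the base. Pushed home, the pin's tip is 36 mm below this; the arm makes it lean by up to 12 degrees. The upright pin can itself push the arm: shank on the arm's -x side, tip 38 to 48 mm above the bench, moved straight along base +x through this point's y, from 107 mm short of it (first touch 81 mm short) to here; then straight down.
- tensioner_arm (a joint): Arm angle in rad: 0 at rest on its stop, growing clockwise from above (to base +x) against its spring, at most 1.3. The spring always brings it back if let go; pushing at the holes takes about 1 N at first, 2.6 N at the far hole. Held by the pin in the far hole it stands at about 0.9, in the near hole about 0.4.
Things that resemble listed ones, but are neither listed nor needed, are in the scene too. Of the things like the lock_pin, leave any that is red; of the rest the larger one is meant.

How it is judged:
By the outcome, as a careful person would: the job done as asked, in the order asked, and still so for the second after the job is handed in, with the robot touching nothing.
It also fails if it takes over 42 s, if anything falls off the work surface, if the arm or the gripper's body presses on something with over 40 N, if the wrist force passes 120 N, or if a joint passes its speed limit or range.

ROBOT

A 6-joint arm with a two-finger parallel gripper is mounted at the origin on a cart in front of the work surface, level with it; the furniture and walls round the work are solid. World frame = base frame: x ahead of the robot, y to its left, z up, the work surface at z = 0. Lengths are in m, angles in rad, forces in N, time in s.
With the tool pointing down it reaches from about 0.225 to 0.725 m from the base axis. Payload 3.1 kg.
Tool frame: the origin (TCP) lies on the centre line of the jaws, within the pads' length; the fingertips stand 8 mm ahead of it and the grasp point (between the pads) lies 11 mm behind it; x points along the fingers, y is the direction in which the jaws open and shut, and the axes are right-handed (so a half turn about x gives the same grasp; the last joint's range is limited). The gripper opens to 85 mm and grips with 20 to 120 N. Pads are 22 mm wide; open, the fingers measure 114 mm over their backs; the gripper's body (76 mm by 85 mm) begins 54 mm behind the grasp point. The pads swing forward as they close: fully open they stand 13 mm farther back than shut.
Start: joints at [1.066, 0.048, 0.099, 1.622, 0, 1.443], TCP at [0.193, 0.488, 0.239] pointing down, gripper open.
Joint ranges: [-2.91, 2.91], [-0.99, 1.94], [-1.21, 1.42], [-2.12, 2.29], [-1.49, 1.47], [-3.14, 3.14]. Speed limits (rad/s): [2.79, 2.79, 3.14, 3.14, 3.14, 3.14].

INTERFACE

Orientations are given as a unit quaternion [x, y, z, w].
In Python, from rig import status, vision, order, finder gives the robot as it stands. The module is installed in compiled form; this text tells all that it offers.
- The arm moves only by the shell command python3 -m jog 'ROWS' [FORCE]. ROWS is JSON, a list of rows, each a list of 3 entries, a list of its own where there are three numbers: the shift along the world's x, y, z in mm, then the turn, a rotation vector about the world's x, y, z in rad, then the finger opening in mm, from 0 to 85.4. A call has 1 to 10 rows; each row shifts and turns the pose as measured when the row begins; what a row does not reach is not made up. A row lasts 1/8 s, in which the tool goes at most 62.5 mm and 10.7 degrees, less where a joint would pass 70% of its speed; a pose out of reach is approached as far as the arm can. A call is refused whole if a number of a shift passes 62.5 or a number of a turn 0.188, either way. A call with a gripper value outside its range is refused whole. The fingers move at their own pace and stop on an object; FORCE is the grip in N (left out, the last holds). Time passes only in rows, so rows that do not move let the fingers close. It gives the time, the measured TCP pose, the force and the opening at its end, in the units of the state.
- status.read_state(): the state, without advancing time (a new reading comes with each control period).
- vision.read_camera(name): name is "scene" or "top" or "wrist"; returns a dict with "color" (480x640x3 uint8, red, green, blue), "depth" (480x640 float32, m along the optical axis (not along the pixel's ray), 0 where there is no reading), "camera_matrix" (3x3 intrinsics, pixels), "k1" (the pictures are not rectified: a ray, as slopes to the right and down, at radius r is drawn at 1 + k1 r^2 times it, then the intrinsics apply), "world_to_cam" (4x4, takes a point from world to camera coordinates). Camera axes: x right, y up, looking along -z (the intrinsics and any distortion apply to the point x, -y, -z); pixel columns grow to the right and rows downward; lengths in m; the calibration is good to about 2 mm. A picture is of the moment at which its call begins.
- order.job_done(): hands the job in, once; it reports no verdict.
Trained networks look in the newest picture that a camera, given by its name, has taken for a name from the list of things; names that differ only in an ending like _2 or _b are one class to them, and where a whole thing is asked for, a point or a joint stands for the part that bears it (a point fixed in the world has none). Each returns a list of dicts, best first, with "p" (0 to 1); they miss things now and then, are a little off and sometimes report something else, mostly with a low value. They report only what shows in the picture. A call takes as long as a camera call. They do not tell look-alikes from the thing itself.
- finder.masks_of(camera, target): "region" (480x640 bool, what is visible of it).
- finder.mark_of(camera, target): "centre" ([x, y, z] in m, in world coordinates, good to about 4 mm: a listed point, or the origin of a listed thing).
The state is a dict: "time": time; "joint_positions": joint angles; "qvel": joint speeds; "effort": joint torques, N m; "tool_pos": TCP position; "eef_rot": TCP orientation; "contact_force": force on the tool from outside, world axes, zero at the start; "wrist_torque": the same for the moment, N m; "opening": finger opening in m.
Only numpy, scipy, OpenCV 4.12 (cv2) and the standard library are available. Lean on these libraries where they do the work, as an engineer would, in place of code of your own. Each camera call takes 0.05 s, during which the arm holds its last target.

## Working session

There is one attempt and no reset: what is moved stays moved. The work goes in short steps, Python scripts to look and compute and a shell command to move; the robot and the scene stay as the last step left them, time stands still between calls to the robot, and variables do not carry over. Pictures are saved under pics/ and viewed, and the job is handed in when it is done.

```bash
mkdir -p pics; cat > h.py <<'E'
import numpy as np, cv2
from rig import status, vision, order, finder
def pix2world(c,u,v,d):
    K=c["camera_matrix"]; x=(u-K[0,2])/K[0,0]; y=(v-K[1,2])/K[1,1]
    k=c["k1"]; rd=np.hypot(x,y); r=rd
    for _ in range(20): r=rd/(1+k*r*r)
    s=r/rd if rd>0 else 1
    p=np.array([x*s*d,-y*s*d,-d,1]); return (np.linalg.inv(c["world_to_cam"])@p)[:3]
def w2p(c,P):
    p=c["world_to_cam"]@np.append(P,1); x,y=p[0]/-p[2],-p[1]/-p[2]
    s=1+c["k1"]*(x*x+y*y); K=c["camera_matrix"]; return np.array([K[0,0]*x*s+K[0,2],K[1,1]*y*s+K[1,2]])
def cloud(c):
    K=c["camera_matrix"]; v,u=np.mgrid[:480,:640]
    x=(u-K[0,2])/K[0,0]; y=(v-K[1,2])/K[1,1]; rd=np.hypot(x,y)+1e-9; r=rd.copy()
    for _ in range(20): r=rd/(1+c["k1"]*r*r)
    s=r/rd; d=c["depth"]
    P=np.stack([x*s*d,-y*s*d,-d,np.ones_like(d)],-1)@np.linalg.inv(c["world_to_cam"]).T
    return P[...,:3]
def save(c,n): cv2.imwrite("pics/"+n+".png",c["color"][:,:,::-1])
E
python3 - <<'E'
from h import *
np.set_printoptions(precision=4,suppress=True)
for cam in ["scene","top"]:
    c=vision.read_camera(cam); save(c,cam+"0")
    for t in ["lock_pin","tensioner","far_hole"]:
        for m in finder.mark_of(cam,t): print(cam,t,m["p"],m["centre"],w2p(c,m["centre"]))
print(status.read_state())
E
```

```text
scene lock_pin 0.75 [0.4513, 0.2115, -0.0005] [212.4483 204.8051]
scene lock_pin 0.71 [0.4071, 0.1736, -0.001] [208.5155 226.0837]
scene tensioner 0.62 [0.4913, -0.3092, 0.0011] [461.9729 332.7585]
scene far_hole 0.72 [0.5188, -0.2834, 0.0335] [459.8059 300.3034]
top lock_pin 0.65 [0.4543, 0.2153, 0.0013] [196.8027 251.323 ]
top lock_pin 0.63 [0.4395, 0.082, 0.0057] [254.243  259.2341]
top lock_pin 0.62 [0.407, 0.1724, -0.0001] [214.1905 272.6373]
top tensioner 0.59 [0.4885, -0.3091, 0.0004] [426.4091 242.8393]
top far_hole 0.59 [0.5147, -0.2864, 0.0333] [419.7849 228.6349]
{'time': 0.4, 'joint_positions': array([ 1.0662,  0.0481,  0.099 ,  1.622 , -0.    ,  1.443 ]), 'qvel': array([ 0.0008, -0.0027,  0.0031,  0.0014, -0.0001,  0.0016]), 'effort': array([ -0.0014, -33.8109,  31.9642,   0.0052,  -0.0001,  -0.    ]), 'tool_pos': array([0.1931, 0.4881, 0.2391]), 'eef_rot': array([ 0.1323,  0.6946, -0.1325,  0.6946]), 'contact_force': array([-0.1599, -0.6213,  0.1666]), 'wrist_torque': array([-0.0128,  0.0194,  0.0405]), 'opening': 0.08544264153563493}
```

View pics/scene0.png

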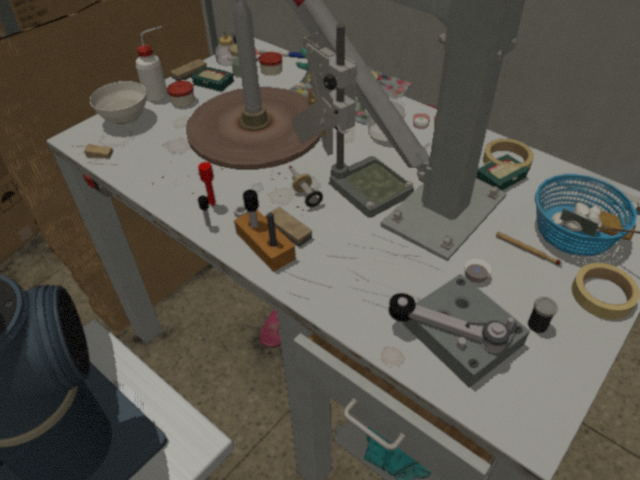

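View pics/top0.png

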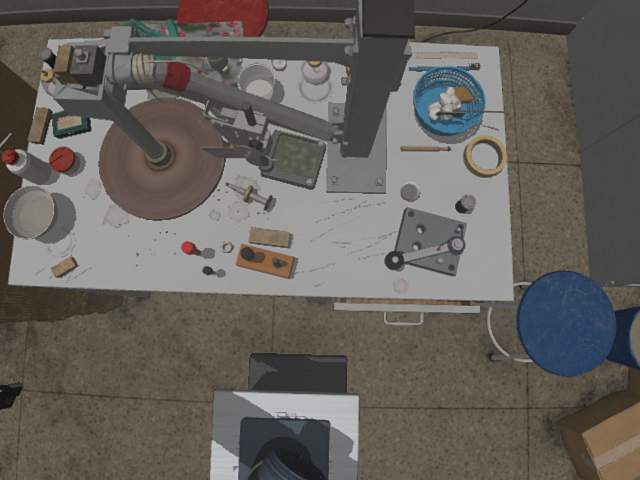

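The lock pin is the black-knobbed one in the orange holder (scene 251,200; top 248,254). The red pin (top 190,247) and the small black one (top 208,270) are look-alikes. Tensioner base is at top (431,240), roller at (394,260), pivot (457,244). Next: precise geometry from depth.

```bash
python3 - <<'E'
from h import *
np.set_printoptions(precision=4,suppress=True)
for cam in ["scene","top"]:
    c=vision.read_camera(cam); P=cloud(c)
    def rep(n,x0,x1,y0,y1,z0,z1):
        m=(P[...,0]>x0)&(P[...,0]<x1)&(P[...,1]>y0)&(P[...,1]<y1)&(P[...,2]>z0)&(P[...,2]<z1)&(c["depth"]>0)
        Q=P[m]
        if len(Q)<3: print(cam,n,"none"); return
        r=cv2.minAreaRect((Q[:,:2]*1000).astype(np.float32)); print(cam,n,len(Q),"mean",Q.mean(0),"rect",r,"zq",np.percentile(Q[:,2],[5,50,95]))
    rep("knob",.36,.50,.0,.15,.092,.12)
    rep("punch",.36,.50,.0,.15,.045,.085)
    rep("holder",.36,.50,-.02,.15,.025,.04)
    rep("basetop",.38,.62,-.42,-.2,.03,.0385)
    rep("roller",.38,.62,-.42,-.15,.056,.0655)
    rep("nut",.38,.62,-.42,-.2,.067,.085)
    rep("armtop",.38,.62,-.42,-.2,.048,.056)
    rep("bench",.35,.6,-.15,-.05,-.02,.02)
    big=cv2.resize(c["color"][185:285,180:320] if cam=="top" else c["color"][150:290,170:340],None,fx=4,fy=4,interpolation=cv2.INTER_CUBIC); cv2.imwrite(f"pics/{cam}_pin.png",big[:,:,::-1])
    big=cv2.resize(c["color"][190:290,370:490] if cam=="top" else c["color"][250:390,370:540],None,fx=4,fy=4,interpolation=cv2.INTER_CUBIC); cv2.imwrite(f"pics/{cam}_ten.png",big[:,:,::-1])
E
```

```text
scene knob 235 mean [0.4362 0.07   0.1001] rect ((432.2022399902344, 59.300086975097656), (76.11473846435547, 25.136640548706055), 71.59087371826172) zq [0.0931 0.1013 0.105 ]
scene punch 270 mean [0.4317 0.0544 0.0666] rect ((436.578125, 54.91505432128906), (72.71160888671875, 24.489519119262695), 84.45962524414062) zq [0.0473 0.0661 0.0828]
scene holder 1318 mean [0.429  0.0483 0.0336] rect ((447.4502868652344, 53.343589782714844), (124.28207397460938, 75.8741455078125), 77.34585571289062) zq [0.0273 0.0342 0.0366]
scene basetop 4192 mean [ 0.4903 -0.3128  0.0362] rect ((500.63360595703125, -312.4273376464844), (146.79713439941406, 196.2826385498047), 74.89154052734375) zq [0.0329 0.0364 0.0381]
scene roller 749 mean [ 0.4564 -0.2797  0.0595] rect ((460.873779296875, -295.06353759765625), (53.34518814086914, 182.56021118164062), 21.17652702331543) zq [0.0563 0.0584 0.0649]
scene nut 245 mean [ 0.4749 -0.3601  0.0712] rect ((477.4482727050781, -360.01959228515625), (31.75304412841797, 31.891834259033203), 2.161362886428833) zq [0.0672 0.0702 0.0761]
scene armtop 1332 mean [ 0.4868 -
[... 1046 characters left out ...]
ean [ 0.4613 -0.2925  0.06  ] rect ((459.63653564453125, -294.87127685546875), (51.41283416748047, 183.0401611328125), 21.18425178527832) zq [0.0562 0.059  0.0651]
top nut 92 mean [ 0.4761 -0.3572  0.0708] rect ((476.38616943359375, -358.3763427734375), (22.927566528320312, 31.559555053710938), 30.445316314697266) zq [0.0672 0.0705 0.0756]
top armtop 622 mean [ 0.4801 -0.3031  0.0525] rect ((489.02783203125, -322.8309326171875), (84.88247680664062, 250.7030029296875), 38.188297271728516) zq [0.0489 0.0526 0.0557]
top bench 4561 mean [ 0.4772 -0.1    -0.0009] rect ((479.64892578125, -99.99685668945312), (240.6619873046875, 99.9565200805664), 0.0035071629099547863) zq [-0.0038 -0.0008  0.0021]
```

View pics/top_ten.png

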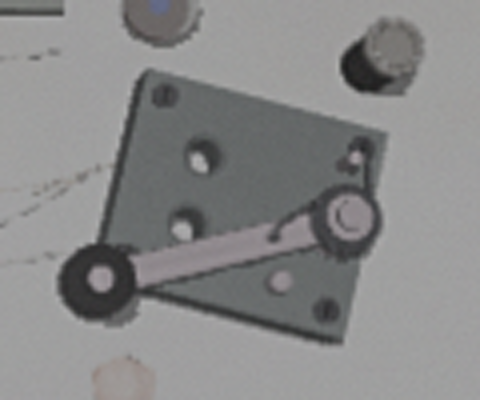

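View pics/scene_pin.png

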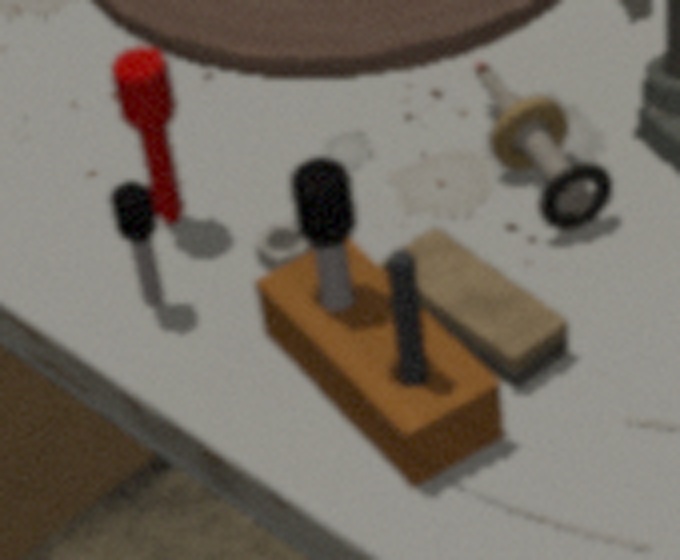

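View pics/scene_ten.png

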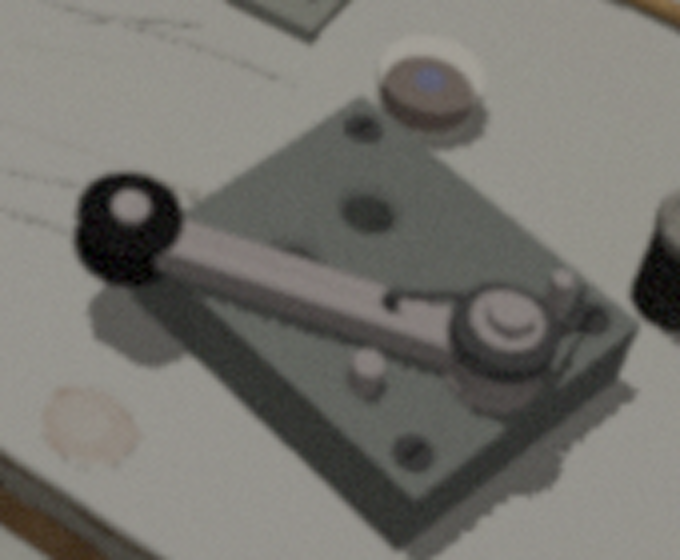

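```bash
cat >> h.py <<'E'
def ortho(c,x0,x1,y0,y1,z,s=0.0005):
    # rows: x descending, cols: y descending
    xs=np.arange(x1,x0,-s); ys=np.arange(y1,y0,-s)
    X,Y=np.meshgrid(xs,ys,indexing='ij')
    P=np.stack([X,Y,np.full_like(X,z),np.ones_like(X)],-1)@c["world_to_cam"].T
    x=P[...,0]/-P[...,2]; y=P[...,1]/P[...,2]; k=1+c["k1"]*(x*x+y*y); K=c["camera_matrix"]
    mx=(K[0,0]*x*k+K[0,2]).astype(np.float32); my=(K[1,1]*y*k+K[1,2]).astype(np.float32)
    return cv2.remap(c["color"],mx,my,cv2.INTER_CUBIC)
E
python3 - <<'E'
from h import *
np.set_printoptions(precision=4,suppress=True)
ims=[]
for cam in ["scene","top"]:
    c=vision.read_camera(cam)
    o=ortho(c,.39,.60,-.42,-.21,.036)
    for i in range(0,420,40):
        o[i,:]=(o[i,:]*.6).astype(np.uint8); o[:,i]=(o[:,i]*.6).astype(np.uint8)
    ims.append(cv2.resize(o,(400,400)))
    P=cloud(c)
    for t in ["lock_pin","tensioner"]:
        for m in finder.masks_of(cam,t):
            r=m["region"]&(c["depth"]>0); v,u=np.nonzero(m["region"]); print(cam,t,m["p"],r.sum(),u.mean(),v.mean())
            if t=="lock_pin":
                Q=P[r]; top=Q[Q[:,2]>Q[:,2].max()-.012]; k=Q[(Q[:,2]>.075)]
                if len(k)>5: print("  zmax",np.percentile(Q[:,2],98),"top mid",(k.min(0)+k.max(0))/2,np.ptp(k,axis=0),np.median(top,0))
            else:
                # base top fit
                Q=P[r]; b=Q[(abs(Q[:,2]-.036)<.004)]
                print("  ",cv2.minAreaRect((b[:,:2]*1000).astype(np.float32)))
cv2.imwrite("pics/ortho.png",np.hstack(ims)[:,:,::-1])
E
```

```text
scene lock_pin 0.74 2410 448.80298013245033 322.0252483443709
  zmax 0.0752020831033376 top mid [ 0.4773 -0.3588  0.0767] [0.0152 0.0139 0.0033] [ 0.4735 -0.3602  0.0695]
scene lock_pin 0.72 425 207.80140186915887 180.30607476635515
  zmax 0.09706888205628635 top mid [0.4502 0.2081 0.0865] [0.0243 0.0238 0.0228] [0.4491 0.2065 0.0945]
scene lock_pin 0.69 398 250.5563909774436 204.13784461152883
  zmax 0.10499507951609988 top mid [0.4406 0.0842 0.0913] [0.0264 0.0251 0.0324] [0.4384 0.0822 0.1026]
scene lock_pin 0.68 230 204.73160173160173 207.63636363636363
scene tensioner 0.64 8424 460.72514481617213 327.52772195294955
   ((479.6426696777344, -300.8855285644531), (155.0284423828125, 148.2689971923828), 76.53501892089844)
scene tensioner 0.18 2500 448.1392657621708 321.8878691141261
   ((468.4813232421875, -290.5871276855469), (41.59416961669922, 177.66317749023438), 22.060697555541992)
top lock_pin 0.53 180 189.54444444444445 248.7
  zmax 0.09730305650853915 top mid [0.4497 0.2103 0.0868] [0.0237 0.0227 0.0232] [0.4502 0.2104 0.0939]
top lock_pin 0.5 134 247.30882352941177 254.19117647058823
  zmax 0.10518016938356241 top mid [0.4397 0.0848 0.0907] [0.0226 0.0224 0.0296] [0.4401 0.0843 0.1023]
top tensioner 0.6 3890 427.5671794871795 242.6928205128205
   ((478.97906494140625, -297.7154235839844), (161.57398986816406, 147.21627807617188), 75.871337890625)
```

View pics/ortho.png

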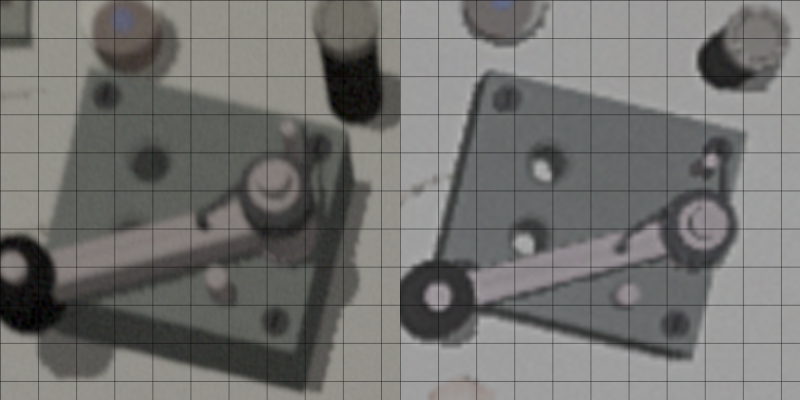

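```bash
python3 - <<'E'
from h import *
from scipy.spatial.transform import Rotation as R
np.set_printoptions(precision=3,suppress=True)
s=status.read_state(); r=R.from_quat(s["eef_rot"]); print(r.as_matrix())
yt=r.as_matrix()[:,1]; print("jaw dir deg",np.degrees(np.arctan2(yt[1],yt[0])))
for cam in ["scene","top"]:
    c=vision.read_camera(cam);P=cloud(c)
    m=(P[...,2]>.085)&(P[...,0]>.25)&(P[...,0]<.68)&(abs(P[...,1])<.5)&(c["depth"]>0)
    Q=P[m]
    H,_,_=np.histogram2d(Q[:,0],Q[:,1],bins=[np.arange(.25,.7,.05),np.arange(-.5,.51,.1)]); print(cam);print(H.astype(int))
    # holder axis: knob->punch
    m=(P[...,2]>.08)&(P[...,0]>.38)&(P[...,0]<.5)&(P[...,1]>0)&(P[...,1]<.055)&(c["depth"]>0); Q=P[m]; print("punch",len(Q), (Q.min(0)+Q.max(0))/2,Q.max(0)[2])
E
```

```text
[[ 0.     0.368  0.93 ]
 [ 0.     0.93  -0.368]
 [-1.     0.     0.   ]]
jaw dir deg 68.41203163763414
scene
[[   0    0    0    0    0    0    0    0    0    0]
 [   0    0    0    0    0    0    0    0    0    0]
 [   0    0    0    0    0    0    0    0    0    0]
 [   0    0    0    0    0  293    7   76    0    0]
 [   0    0    0    0    0    9   10   60    0    0]
 [   0    0    0    0    0    0    0    0    0    0]
 [   0    0    0    0    0    0    0    0    0    0]
 [   0    0    0    0    0 1984  820   11    0    0]]
punch 87 [0.427 0.026 0.091] 0.10155710903645165
top
[[   0    0    0    0    0    0    0    0    0    0]
 [   0    0    0    0    0    0    0    0    0    0]
 [   0    0    0    0    0    0    0    0    0    0]
 [   0    0    0    0    0  142    2   56    0    0]
 [   0    0    0    0    0    8    2   61    0    0]
 [   0    0    0    0    0    0    0    0    0    0]
 [   0    0    0    0    0    0    0    0    0    0]
 [   0    0    0    0    0 1057  472  649  869    0]]
punch 32 [0.428 0.027 0.09 ] 0.10009970682016989
```

```bash
python3 -m jog '[[[31,-50,-8],[0,0,-0.178],70],[[31,-50,-8],[0,0,-0.178],60],[[31,-50,-8],[0,0,-0.178],60],[[31,-50,-8],[0,0,-0.178],60],[[31,-50,-8],[0,0,-0.178],60],[[31,-50,-8],[0,0,-0.178],60],[[31,-50,-8],[0,0,-0.178],60],[[30,-50,-8],[0,0,-0.178],60],[[0,0,0],[0,0,0],60],[[0,0,0],[0,0,0],60]]' 60
cat >> h.py <<'E'
from scipy.spatial.transform import Rotation as R
def st():
    s=status.read_state(); m=R.from_quat(s["eef_rot"]).as_matrix()
    print("t",round(s["time"],2),"p",np.round(s["tool_pos"],4),"xaxis",np.round(m[:,0],3),"jawdeg",round(float(np.degrees(np.arctan2(m[1,1],m[0,1]))),2),"F",np.round(s["contact_force"],2),"T",np.round(s["wrist_torque"],2),"open",round(s["opening"],4),"j",np.round(s["joint_positions"],2))
    return s
E
python3 -c "
from h import *
st(); c=vision.read_camera('wrist'); save(c,'w1')
for m in finder.mark_of('wrist','lock_pin'): print(m)
P=cloud(c)
Q=P[(P[...,2]>.06)&(P[...,2]<.11)&(c['depth']>0)&(abs(P[...,0]-.44)<.04)&(abs(P[...,1]-.084)<.03)];print(len(Q),Q.min(0),Q.max(0),Q.mean(0))
"
```

```text
time: 2.15
tool_pos: [0.446, 0.0764, 0.1741]
eef_rot: [0.566, 0.425, -0.561, 0.429]
contact_force: [0.2, 0.2, -1.1]
opening: 0.0599
t 2.15 p [0.446  0.0764 0.1741] xaxis [ 0.009 -0.001 -1.   ] jawdeg -15.7 F [ 0.19  0.23 -1.08] T [ 0.03 -0.    0.04] open 0.0599 j [ 0.02 -0.16 -0.23  1.49 -0.    1.87]
{'centre': [0.4515, 0.2133, -0.0038], 'p': 0.95}
{'centre': [0.4412, 0.0907, 0.0064], 'p': 0.8}
{'centre': [0.4065, 0.1772, 0.0004], 'p': 0.74}
1871 [0.42861428 0.07077154 0.0717474 ] [0.45418176 0.09686801 0.10430147] [0.44249078 0.0867189  0.09880384]
```

View pics/w1.png

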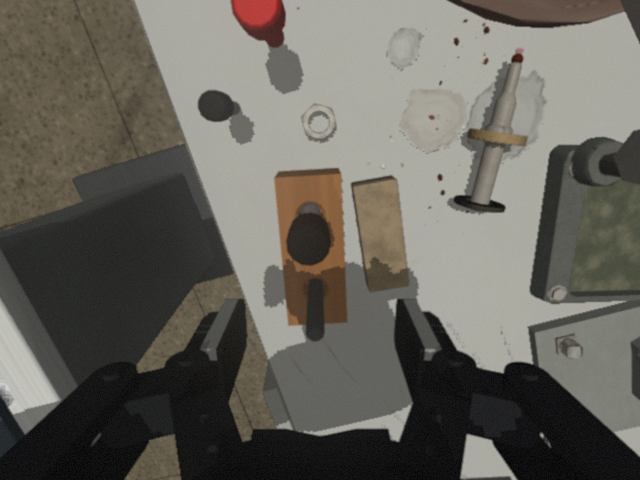

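```bash
python3 -c "
from h import *
c=vision.read_camera('wrist');P=cloud(c)
m=(P[...,2]>.098)&(P[...,2]<.108)&(c['depth']>0)&(abs(P[...,0]-.44)<.03)&(abs(P[...,1]-.084)<.025)
Q=P[m];print(np.sum(m),cv2.minEnclosingCircle((Q[:,:2]*1000).astype(np.float32)),np.median(Q,0),np.percentile(Q,[2,98],axis=0))
c2=vision.read_camera('top');P=cloud(c2);m=(P[...,2]>.098)&(P[...,2]<.108)&(abs(P[...,0]-.44)<.03)&(abs(P[...,1]-.084)<.025);print(m.sum())
"
```

```text
1471 ((441.37091064453125, 84.0587158203125), 12.99404239654541) [0.44193276 0.08506202 0.10226493] [[0.43046379 0.0734207  0.09875976]
 [0.45299182 0.0955989  0.10374494]]
54
```

The knob is at wrist pixel (310,240), standing in the orange holder with the punch at (316,310), and the jaws straddle it across the holder. First I'll line up over it, then go down.

```bash
python3 -m jog '[[[-5,8,-20],[0,0.009,0.042],60],[[0,0,-20],[0,0,0],60],[[0,0,0],[0,0,0],60]]'
python3 -c "
from h import *
st()"
```

```text
time: 2.72
tool_pos: [0.4386, 0.0894, 0.1315]
eef_rot: [-0.551, -0.443, 0.552, -0.442]
contact_force: [-1.1, -0.0, -0.2]
opening: 0.0603
t 2.73 p [0.4386 0.0894 0.1315] xaxis [-0.001 -0.    -1.   ] jawdeg -12.5 F [-1.11 -0.03 -0.24] T [ 0.   -0.   -0.03] open 0.0603 j [ 0.05 -0.15 -0.31  1.42 -0.    1.84]
```

```bash
python3 -m jog '[[[2,-4,-8],[0,0,-0.008],60],[[0,0,0],[0,0,0],60],[[0,0,0],[0,0,0],60]]'
python3 -c "
from h import *
st()"
```

```text
time: 3.1
tool_pos: [0.4406, 0.0862, 0.1233]
eef_rot: [-0.552, -0.441, 0.553, -0.441]
contact_force: [0.2, -0.3, 0.3]
opening: 0.06
t 3.1 p [0.4406 0.0862 0.1233] xaxis [-0.001 -0.    -1.   ] jawdeg -12.83 F [ 0.21 -0.31  0.34] T [-0.02 -0.04  0.02] open 0.06 j [ 0.04 -0.14 -0.32  1.4  -0.    1.84]
```

```bash
python3 -m jog '[[[0,-2,-14],[0,0,0],60],[[0,0,-14],[0,0,0],60],[[0,0,-11],[0,0,0],60],[[0,0,0],[0,0,0],60],[[0,0,0],[0,0,0],60]]'
python3 -c "
from h import *
st();c=vision.read_camera('scene');save(c,'s2')
cv2.imwrite('pics/s2c.png',cv2.resize(c['color'][120:300,150:370],None,fx=3,fy=3)[:,:,::-1])
save(vision.read_camera('wrist'),'w2')"
```

```text
time: 3.72
tool_pos: [0.4404, 0.0837, 0.0813]
eef_rot: [-0.552, -0.441, 0.553, -0.441]
contact_force: [-0.2, 1.0, 0.8]
opening: 0.06
t 3.73 p [0.4404 0.0837 0.0813] xaxis [-0.001 -0.    -1.   ] jawdeg -12.86 F [-0.2   1.03  0.75] T [0.02 0.01 0.01] open 0.06 j [ 0.04 -0.13 -0.39  1.31 -0.    1.83]
```

View pics/s2c.png

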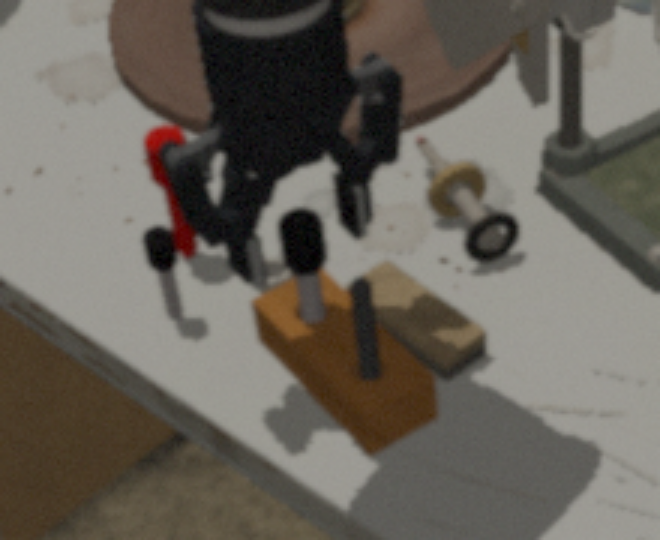

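View pics/w2.png

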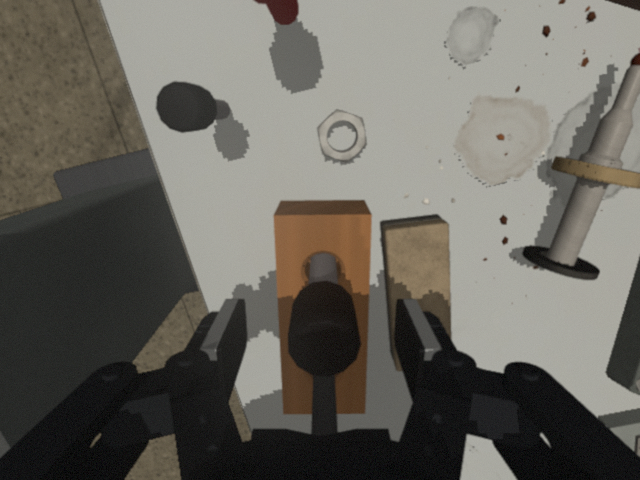

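The jaws straddle the knob (wrist 323,325; scene crop 302,240). Closing now.

```bash
python3 -m jog '[[[0,0,0],[0,0,0],20],[[0,0,0],[0,0,0],20],[[0,0,0],[0,0,0],20],[[0,0,0],[0,0,0],20],[[0,0,0],[0,0,0],20]]' 70
python3 -c "
from h import *
st()"
```

```text
time: 4.45
tool_pos: [0.4415, 0.0838, 0.0828]
eef_rot: [0.553, 0.441, -0.552, 0.441]
contact_force: [-0.3, 0.4, -0.5]
opening: 0.0235
t 4.45 p [0.4415 0.0838 0.0828] xaxis [ 0.002 -0.    -1.   ] jawdeg -12.85 F [-0.31  0.41 -0.5 ] T [ 0.   -0.09 -0.02] open 0.0235 j [ 0.04 -0.13 -0.38  1.31 -0.    1.83]
```

```bash
python3 -m jog '[[[0,0,15],[0,0,0],20],[[0,0,20],[0,0,0],20],[[0,0,20],[0,0,0],20],[[0,0,5],[0,0,0],20],[[0,0,0],[0,0,0],20]]'
python3 -c "
from h import *
st();c=vision.read_camera('scene')
cv2.imwrite('pics/s3c.png',cv2.resize(c['color'][120:300,150:370],None,fx=3,fy=3)[:,:,::-1])
for n in ['scene','wrist','top']:
  c=vision.read_camera(n)
  if n=='wrist': save(c,'w3')
  for m in finder.mark_of(n,'lock_pin'): print(n,m)"
```

```text
time: 5.08
tool_pos: [0.4408, 0.0838, 0.1462]
eef_rot: [0.553, 0.441, -0.553, 0.441]
contact_force: [-0.4, 1.1, -0.7]
opening: 0.0238
t 5.08 p [0.4408 0.0838 0.1462] xaxis [ 0.001 -0.    -1.   ] jawdeg -12.85 F [-0.36  1.12 -0.67] T [-0.06  0.05 -0.04] open 0.0238 j [ 0.04 -0.15 -0.28  1.44 -0.    1.83]
scene {'centre': [0.4494, 0.2094, 0.0005], 'p': 0.98}
scene {'centre': [0.4069, 0.1748, -0.0], 'p': 0.73}
scene {'centre': [0.443, 0.0858, 0.0714], 'p': 0.61}
wrist {'centre': [0.4534, 0.2123, 0.0003], 'p': 0.88}
wrist {'centre': [0.4371, 0.0898, 0.0667], 'p': 0.85}
wrist {'centre': [0.4101, 0.1785, -0.0012], 'p': 0.76}
```

View pics/s3c.png

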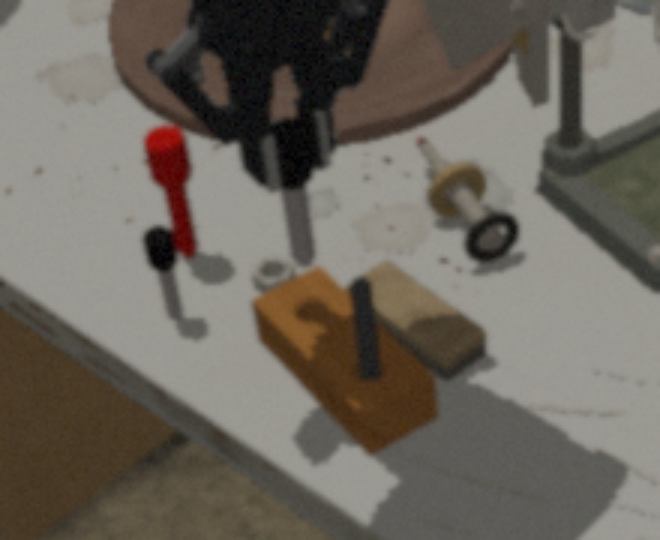

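View pics/w3.png

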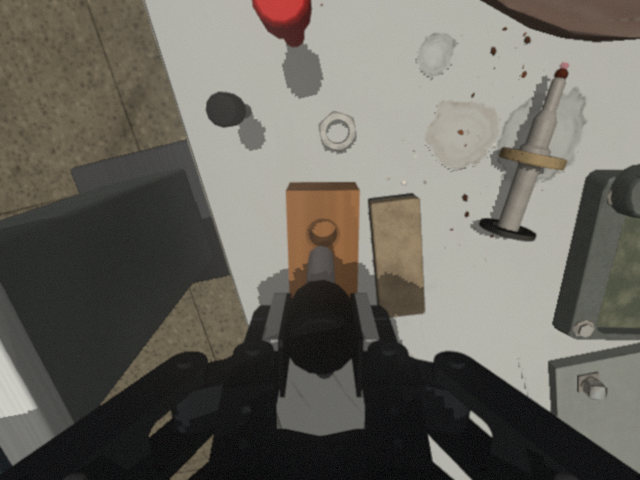

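```bash
python3 -c "
from h import *
np.set_printoptions(precision=4,suppress=True)
s=status.read_state();t=s['tool_pos']
for n in ['scene','wrist']:
  c=vision.read_camera(n);im=cv2.resize(c['color'],None,fx=4,fy=4,interpolation=cv2.INTER_CUBIC)
  for h in [0,6,20,40,60]:
    for dx,col in [(0,(255,0,0)),(-.007,(0,255,0)),(.007,(0,255,0))]:
      # offset perpendicular to view, in camera-x direction
      ax=np.linalg.inv(c['world_to_cam'])[:3,0]
      p=w2p(c,np.array([t[0],t[1],t[2]-.0748+h/1000])+ax*dx); cv2.circle(im,tuple(int(q*4+1.5) for q in p),2,col,-1)
    if h==0: b=p
  u,v=int(b[0]*4),int(b[1]*4)
  cv2.imwrite('pics/%s_ax.png'%n,im[max(0,v-280):v+120,max(0,u-250):u+250][:,:,::-1])
  P=cloud(c);m=(P[...,2]>.078)&(P[...,2]<.13)&(np.hypot(P[...,0]-t[0],P[...,1]-t[1])<.02)&(c['depth']>0)
  Q=P[m]
  for z in np.arange(.078,.13,.01):
    q=Q[(Q[:,2]>=z)&(Q[:,2]<z+.01)]
    if len(q)>3: print(n,round(z,3),len(q),q.mean(0),q.min(0)[:2],q.max(0)[:2])
"
```

```text
scene 0.078 39 [0.4366 0.0816 0.0829] [0.4329 0.0779] [0.443  0.0889]
scene 0.088 36 [0.4369 0.082  0.0931] [0.4322 0.0771] [0.445  0.0918]
scene 0.098 39 [0.4368 0.0817 0.1028] [0.4324 0.078 ] [0.4441 0.0897]
scene 0.108 40 [0.4368 0.0819 0.1128] [0.4319 0.0783] [0.4445 0.0891]
scene 0.118 41 [0.4366 0.0817 0.1231] [0.4328 0.078 ] [0.4438 0.0893]
scene 0.128 6 [0.4359 0.0812 0.1291] [0.4332 0.0795] [0.4417 0.0846]
wrist 0.078 150 [0.4413 0.089  0.0832] [0.4332 0.0827] [0.4468 0.0909]
wrist 0.088 164 [0.4414 0.089  0.093 ] [0.4338 0.0825] [0.447  0.0911]
wrist 0.098 203 [0.4412 0.089  0.103 ] [0.4334 0.082 ] [0.4469 0.091 ]
wrist 0.108 222 [0.4414 0.0892 0.1131] [0.434  0.0828] [0.4469 0.091 ]
wrist 0.118 77 [0.4413 0.0899 0.1199] [0.4359 0.0863] [0.4464 0.091 ]
```

View pics/scene_ax.png

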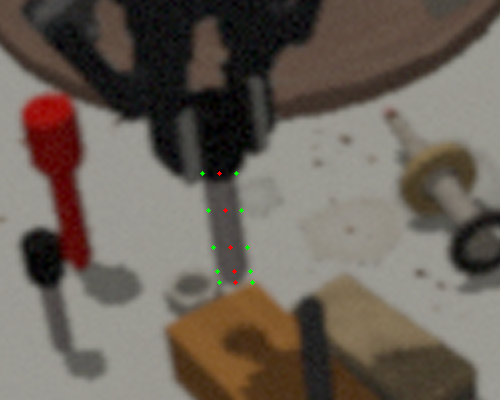

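View pics/wrist_ax.png

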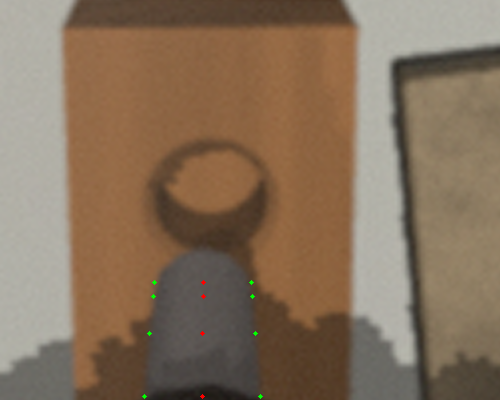

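Pin is gripped upright, its axis within about 1 mm of the TCP axis. The tip sits 74.8 mm below the TCP. I'll lift clear of the punch and carry it over to the start of the sweep.

```bash
python3 -m jog '[[[0,0,25],[0,0,0],20],[[0,0,25],[0,0,0],20],[[-4,-30,0],[0,0,0],20],[[-4,-45,0],[0,0,0],20],[[-4,-50,0],[0,0,0],20],[[-4,-50,0],[0,0,0],20],[[-4,-50,0],[0,0,0],20],[[-4,-50,0],[0,0,0],20],[[-4,-30,0],[0,0,0],20],[[-2,-10,0],[0,0,0],20]]'
python3 -m jog '[[[0,0,0],[0,0,0],20]]'
python3 -c "
from h import *
st()"
```

```text
time: 6.78
tool_pos: [0.4079, -0.24, 0.1953]
eef_rot: [-0.552, -0.442, 0.552, -0.442]
contact_force: [-0.5, 0.8, -0.5]
opening: 0.0238
time: 6.9
tool_pos: [0.4077, -0.24, 0.1951]
eef_rot: [-0.552, -0.442, 0.552, -0.441]
contact_force: [-0.5, 0.7, -1.1]
opening: 0.0236
t 6.9 p [ 0.4077 -0.24    0.1951] xaxis [-0.001  0.001 -1.   ] jawdeg -12.67 F [-0.45  0.73 -1.06] T [ 0.02  0.02 -0.03] open 0.0236 j [-0.67 -0.09 -0.13  1.54 -0.    1.12]
```

```bash
python3 -c "
from h import *
c=vision.read_camera('wrist');save(c,'w4')
for t in ['far_hole','tensioner']:
  for m in finder.mark_of('wrist',t): print(t,m)
o=ortho(c,.40,.60,-.41,-.21,.036);
for q,col in [((.5143,-.2875),(255,0,0)),((.5144,-.2893),(0,255,0)),((.5144,-.2867),(0,0,255))]: cv2.circle(o,(int((-.21-q[1])/.0005),int((.6-q[0])/.0005)),2,col,-1)
cv2.imwrite('pics/o4.png',o[:,:,::-1])
"
```

```text
far_hole {'centre': [0.5166, -0.2842, 0.0388], 'p': 0.96}
tensioner {'centre': [0.4891, -0.3087, 0.0015], 'p': 0.82}
```

View pics/w4.png

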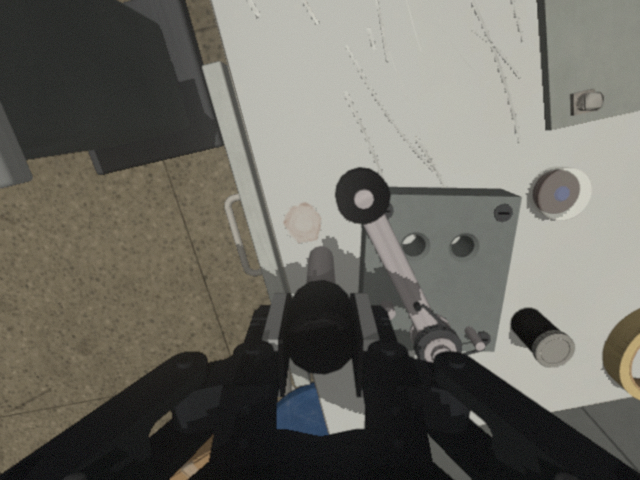

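View pics/o4.png

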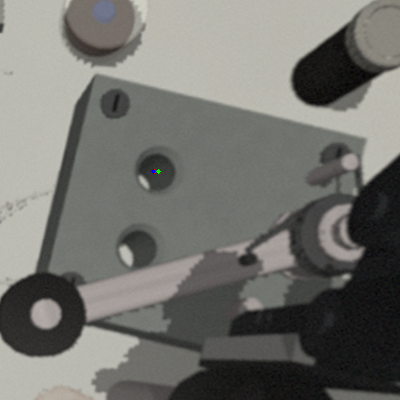

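Wrist view shows the far hole at pixel (462,245). The rectified map puts it at (0.514, -0.2875), which agrees with the earlier estimate. Next: shift to the sweep start and lower.

```bash
python3 -m jog '[[[1,-12,-15],[0,0,-0.005],20],[[1,-8,-20],[0,0,0],20],[[0,0,-20],[0,0,0],20],[[0,0,-14],[0,0,0],20],[[0,0,0],[0,0,0],20],[[0,0,0],[0,0,0],20]]'
python3 -c "
from h import *
st()"
```

```text
time: 7.8
tool_pos: [0.411, -0.2575, 0.1212]
eef_rot: [-0.551, -0.443, 0.552, -0.442]
contact_force: [1.3, 0.4, -1.2]
opening: 0.0237
t 7.8 p [ 0.411  -0.2575  0.1212] xaxis [-0.001  0.    -1.   ] jawdeg -12.5 F [ 1.32  0.37 -1.17] T [ 0.02 -0.04 -0.03] open 0.0237 j [-0.7  -0.05 -0.23  1.39 -0.    1.09]
```

```bash
python3 -m jog '[[[0,-5,-3],[0,0,-0.008],20],[[0,0,0],[0,0,0],20],[[0,0,0],[0,0,0],20]]'
python3 -c "
from h import *
st()
for n in ['wrist','scene']: save(vision.read_camera(n),n+'5')"
```

```text
time: 8.18
tool_pos: [0.4121, -0.2638, 0.1201]
eef_rot: [0.553, 0.439, -0.553, 0.441]
contact_force: [-0.3, 0.6, -0.6]
opening: 0.0237
t 8.18 p [ 0.4121 -0.2638  0.1201] xaxis [ 0.002 -0.002 -1.   ] jawdeg -12.98 F [-0.26  0.64 -0.61] T [ 0.05 -0.02  0.03] open 0.0237 j [-0.71 -0.04 -0.23  1.38 -0.    1.09]
```

View pics/scene5.png

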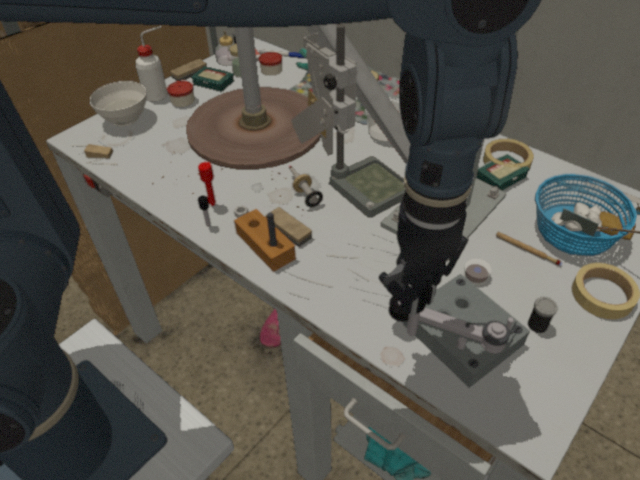

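```bash
python3 -m jog '[[[8,-2,-1],[0,0,0],20],[[8,-2,0],[0,0,0],20],[[8,-2,0],[0,0,0],20],[[8,-2,0],[0,0,0],20],[[8,-2,0],[0,0,0],20],[[8,-2,0],[0,0,0],20],[[0,0,0],[0,0,0],20]]'
python3 -c "
from h import *
s=st();p=s['tool_pos'];d=np.array([.514,-.2875])-p[:2];u=np.array([.974,-.225]);n=np.array([.225,.974]);print('along',d@u,'perp',d@n)"
```

```text
time: 9.15
tool_pos: [0.4626, -0.2759, 0.1179]
eef_rot: [-0.553, -0.441, 0.554, -0.44]
contact_force: [-1.5, 0.5, -0.9]
opening: 0.0238
t 9.15 p [ 0.4626 -0.2759  0.1179] xaxis [-0.002 -0.001 -1.   ] jawdeg -12.95 F [-1.5   0.52 -0.92] T [-0.05  0.43  0.03] open 0.0238 j [-0.66  0.09 -0.1   1.38 -0.    1.14]
along 0.052709815939002994 perp 0.00027521094465380105
```

```bash
python3 -m jog '[[[8,-2,0],[0,0,0],20],[[8,-2,0],[0,0,0],20],[[8,-2,0],[0,0,0],20],[[8,-2,0],[0,0,0],20],[[8,-2,0],[0,0,0],20],[[8,-2,0],[0,0,0],20],[[0,0,0],[0,0,0],20],[[0,0,0],[0,0,0],20]]'
python3 -c "
from h import *
s=st();p=s['tool_pos'];d=np.array([.514,-.2875])-p[:2];u=np.array([.974,-.225]);n=np.array([.225,.974]);print('along',d@u,'perp',d@n)
for n in ['wrist','scene']: c=vision.read_camera(n);save(c,n+'6');cv2.imwrite('pics/s6c.png',cv2.resize(c['color'][220:400,370:570],None,fx=3,fy=3)[:,:,::-1])"
```

```text
time: 10.15
tool_pos: [0.5125, -0.288, 0.1173]
eef_rot: [-0.552, -0.442, 0.554, -0.439]
contact_force: [-2.1, 0.7, -0.6]
opening: 0.0236
t 10.15 p [ 0.5125 -0.288   0.1173] xaxis [-0.005  0.001 -1.   ] jawdeg -12.97 F [-2.14  0.74 -0.62] T [0.26 0.65 0.07] open 0.0236 j [-0.62  0.22  0.05  1.4  -0.    1.17]
along 0.0013204426863382321 perp 0.000816401563995388
```

View pics/s6c.png

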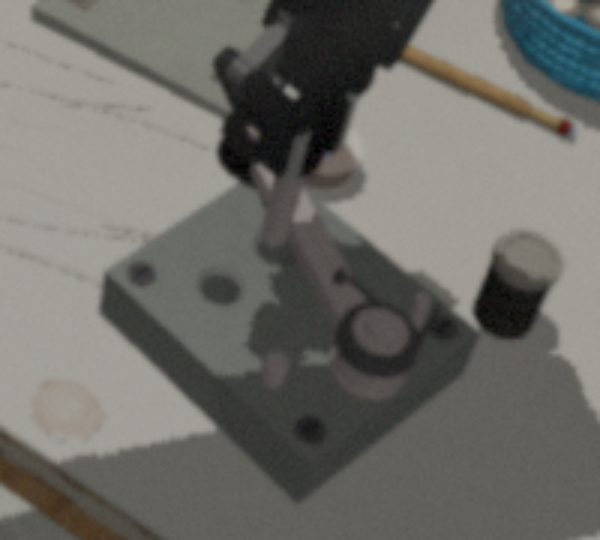

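View pics/wrist6.png

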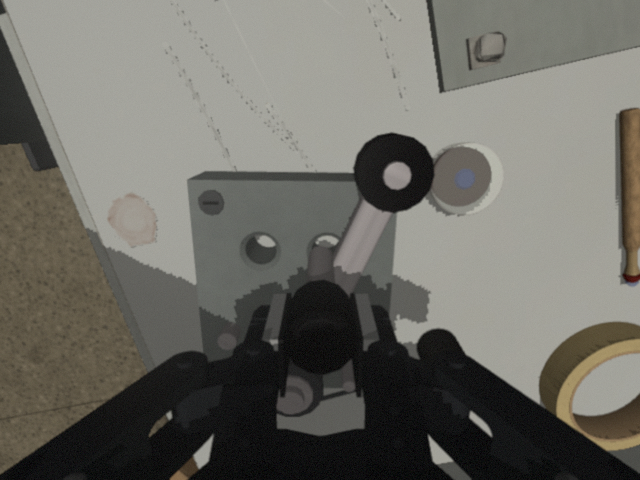

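```bash
python3 -c "
from h import *
s=status.read_state();t=s['tool_pos']
for n in ['scene','wrist','top']:
  c=vision.read_camera(n);im=cv2.resize(c['color'],None,fx=4,fy=4,interpolation=cv2.INTER_CUBIC)
  ax=np.linalg.inv(c['world_to_cam'])[:3,0]
  for h in [0,6,20,40,60]:
    for dx,col in [(0,(255,0,0)),(-.007,(0,255,0)),(.007,(0,255,0))]:
      p=w2p(c,np.array([t[0],t[1],t[2]-.0748+h/1000])+ax*dx); cv2.circle(im,tuple(int(q*4+1.5) for q in p),2,col,-1)
    if h==0: b=p
  for a in np.linspace(0,6.28,40): cv2.circle(im,tuple(int(q*4+1.5) for q in w2p(c,np.array([.514+.0095*np.cos(a),-.2875+.0095*np.sin(a),.036]))),1,(255,255,0),-1)
  u,v=int(b[0]*4),int(b[1]*4)
  cv2.imwrite('pics/%s_ax6.png'%n,im[max(0,v-220):v+180,max(0,u-250):u+250][:,:,::-1])
"; python3 -c "
import cv2,numpy as np;cv2.imwrite('pics/ax6.png',np.vstack([np.hstack([cv2.resize(cv2.imread('pics/%s_ax6.png'%n),(400,320)) for n in r]) for r in [('scene','wrist')]]))"
```

```text
(no output)
```

View pics/ax6.png

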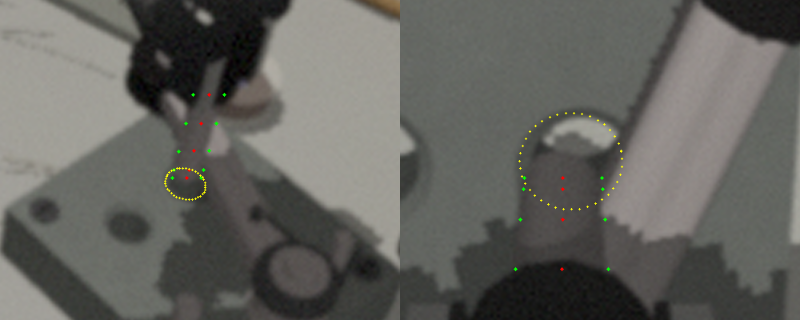

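```bash
python3 -m jog '[[[1.5,0.5,-4],[0,0.004,0],20],[[0.3,0,-6],[0,0,0],20],[[0.3,0,-5],[0,0,0],20],[[0,0,0],[0,0,0],20]]'
python3 -c "
from h import *
s=st();p=s['tool_pos'];d=np.array([.514,-.2875])-p[:2];u=np.array([.974,-.225]);n=np.array([.225,.974]);print('along',d@u,'perp',d@n,'tip',p[2]-.0748)"
```

```text
time: 10.9
tool_pos: [0.5152, -0.2875, 0.1016]
eef_rot: [-0.551, -0.442, 0.555, -0.439]
contact_force: [-1.1, 0.7, -2.0]
opening: 0.0237
t 10.9 p [ 0.5152 -0.2875  0.1016] xaxis [-0.007  0.    -1.   ] jawdeg -12.97 F [-1.12  0.72 -1.96] T [ 0.13  0.44 -0.  ] open 0.0237 j [-0.62  0.24  0.03  1.37 -0.    1.18]
along -0.0012273718615505122 perp -0.0002347129218518238 tip 0.02682832735370083
```

```bash
python3 -m jog '[[[-1,0,-6],[0,-0.006,0],20],[[0,0,-6],[0,0,0],20],[[0,0,-6],[0,0,0],20],[[0,0,0],[0,0,0],20]]'
python3 -c "
from h import *
s=st();p=s['tool_pos'];d=np.array([.514,-.2875])-p[:2];u=np.array([.974,-.225]);n=np.array([.225,.974]);print('along',d@u,'perp',d@n,'tip',p[2]-.0748)"
```

```text
time: 11.4
tool_pos: [0.5143, -0.2877, 0.0822]
eef_rot: [-0.553, -0.44, 0.553, -0.44]
contact_force: [-1.9, 0.6, -2.3]
opening: 0.0239
t 11.4 p [ 0.5143 -0.2877  0.0822] xaxis [-0.001  0.    -1.   ] jawdeg -12.98 F [-1.86  0.6  -2.35] T [ 0.05  0.25 -0.01] open 0.0239 j [-0.62  0.24 -0.    1.33 -0.    1.17]
along -0.0002872411191934663 perp 0.00011122948546266674 tip 0.007357336576967757
```

```bash
python3 -m jog '[[[0,0,-4],[0,0,0],20],[[0,0,-3],[0,0,0],20],[[0,0,0],[0,0,0],20],[[0,0,0],[0,0,0],20]]'
python3 -c "
from h import *
s=st();p=s['tool_pos'];d=np.array([.514,-.2875])-p[:2];u=np.array([.974,-.225]);n=np.array([.225,.974]);print('along',d@u,'perp',d@n,'tip',p[2]-.0748)
c=vision.read_camera('scene');cv2.imwrite('pics/s7c.png',cv2.resize(c['color'][220:400,370:570],None,fx=3,fy=3)[:,:,::-1])"
```

```text
time: 11.9
tool_pos: [0.5143, -0.2877, 0.0748]
eef_rot: [-0.553, -0.44, 0.553, -0.44]
contact_force: [-1.8, -0.1, 0.5]
opening: 0.0238
t 11.9 p [ 0.5143 -0.2877  0.0748] xaxis [-0.  0. -1.] jawdeg -12.98 F [-1.8  -0.09  0.55] T [0.22 0.42 0.01] open 0.0238 j [-0.62  0.24 -0.01  1.32 -0.    1.17]
along -0.00038234479355862854 perp 0.00016042050478815438 tip 1.558278676434821e-05
```

View pics/s7c.png

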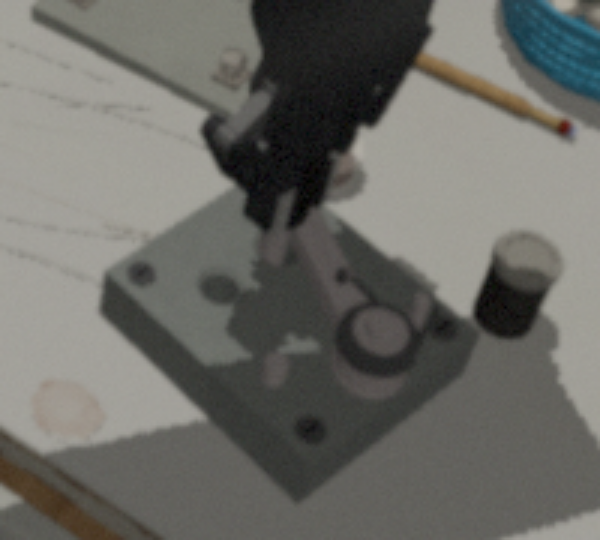

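```bash
python3 -m jog '[[[0,0,-2],[0,0,0],20],[[0,0,0],[0,0,0],20]]'
python3 -c "
from h import *
s=st();print(s['tool_pos'][2]-.0748)"
```

```text
time: 12.2
tool_pos: [0.5144, -0.2878, 0.0749]
eef_rot: [-0.553, -0.44, 0.553, -0.441]
contact_force: [-2.5, 0.9, -2.4]
opening: 0.0238
t 12.2 p [ 0.5144 -0.2878  0.0749] xaxis [ 0.    -0.001 -1.   ] jawdeg -12.97 F [-2.46  0.94 -2.38] T [0.21 0.47 0.  ] open 0.0238 j [-0.62  0.24 -0.02  1.31 -0.    1.17]
8.094344784900787e-05
```

```bash
python3 -m jog '[[[0,0,-4],[0,0,0],20],[[0,0,-4],[0,0,0],20]]'
python3 -c "
from h import *
s=st();print(s['tool_pos'][2]-.0748)"
```

```text
time: 12.45
tool_pos: [0.5148, -0.2883, 0.0745]
eef_rot: [-0.553, -0.439, 0.553, -0.442]
contact_force: [-8.4, 4.3, 15.9]
opening: 0.0242
t 12.45 p [ 0.5148 -0.2883  0.0745] xaxis [ 0.003 -0.004 -1.   ] jawdeg -12.95 F [-8.43  4.35 15.86] T [1.38 2.18 0.07] open 0.0242 j [-0.62  0.24 -0.02  1.31 -0.    1.17]
-0.0002569923646395661
```

Bottomed out: 16 N upward, no further travel. Releasing.

```bash
python3 -m jog '[[[0,0,0],[0,0,0],24],[[0,0,0],[0,0,0],30],[[0,0,0],[0,0,0],40],[[0,0,0],[0,0,0],50],[[0,0,0],[0,0,0],60],[[0,0,0],[0,0,0],60]]' 20
python3 -c "
from h import *
s=st()
c=vision.read_camera('scene');cv2.imwrite('pics/s8c.png',cv2.resize(c['color'][220:400,370:570],None,fx=3,fy=3)[:,:,::-1]);save(vision.read_camera('wrist'),'w8')"
```

```text
time: 13.2
tool_pos: [0.5174, -0.2899, 0.0753]
eef_rot: [0.554, 0.437, -0.552, 0.444]
contact_force: [-0.1, -0.4, 0.3]
opening: 0.0599
t 13.2 p [ 0.5174 -0.2899  0.0753] xaxis [ 0.009 -0.007 -1.   ] jawdeg -12.95 F [-0.08 -0.37  0.3 ] T [-0.01 -0.03 -0.  ] open 0.0599 j [-0.62  0.24 -0.02  1.3  -0.    1.17]
```

View pics/s8c.png

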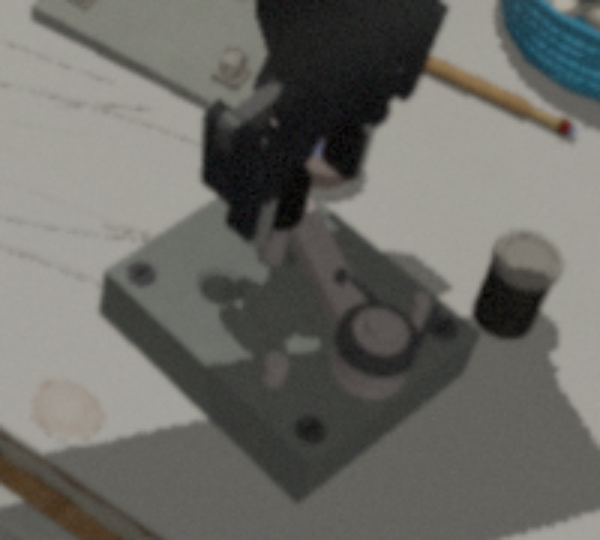

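View pics/w8.png

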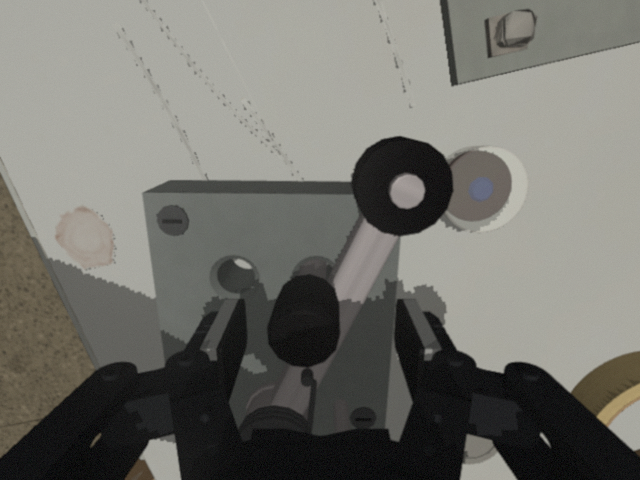

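Knob (wrist 305,320) leans slightly towards base -x, clear of both pads, and the arm is held behind it. Retreating straight up.

```bash
python3 -m jog '[[[0,0,0],[0,0,0],75],[[0,0,8],[0,0,0],75],[[0,0,15],[0,0,0],75],[[0,0,25],[0,0,0],75],[[0,0,35],[0,0,0],75],[[-20,20,35],[0,0,0],75],[[-40,35,15],[0,0,0],75],[[-40,35,0],[0,0,0],75],[[-20,20,0],[0,0,0],75],[[0,0,0],[0,0,0],75]]'
python3 -c "
from h import *
s=st()
for n in ['scene','top','wrist']:
  c=vision.read_camera(n);save(c,n+'9')
  for m in finder.mark_of(n,'lock_pin'): print(n,m)
  P=cloud(c);m=(P[...,2]>.07)&(P[...,2]<.12)&(np.hypot(P[...,0]-.51,P[...,1]+.287)<.035)&(c['depth']>0);Q=P[m];print(len(Q),len(Q) and (np.median(Q,0),np.percentile(Q[:,2],98)))
  if n=='scene': cv2.imwrite('pics/s9c.png',cv2.resize(c['color'][220:400,370:570],None,fx=3,fy=3)[:,:,::-1])
"
```

```text
time: 14.55
tool_pos: [0.396, -0.1785, 0.2235]
eef_rot: [0.556, 0.431, -0.551, 0.449]
contact_force: [1.1, 0.8, -0.0]
opening: 0.0748
t 14.55 p [ 0.396  -0.1785  0.2235] xaxis [ 0.021 -0.015 -1.   ] jawdeg -12.98 F [ 1.12  0.81 -0.03] T [ 0.02  0.01 -0.03] open 0.0748 j [-0.58 -0.22 -0.18  1.58 -0.    1.22]
scene {'centre': [0.5141, -0.2887, 0.0004], 'p': 0.94}
scene {'centre': [0.4489, 0.2098, 0.0026], 'p': 0.91}
scene {'centre': [0.4054, 0.1755, -0.001], 'p': 0.68}
367 (array([ 0.50509663, -0.28732196,  0.09208145]), np.float64(0.09706800011863109))
top {'centre': [0.4078, 0.175, -0.0007], 'p': 0.61}
top {'centre': [0.4512, 0.2133, 0.0009], 'p': 0.54}
0 0
wrist {'centre': [0.5152, -0.2831, -0.0006], 'p': 0.88}
wrist {'centre': [0.4903, -0.3104, 0.0011], 'p': 0.3}
1185 (array([ 0.5092213 , -0.27998966,  0.09279833]), np.float64(0.09522120101835532))
```

View pics/s9c.png

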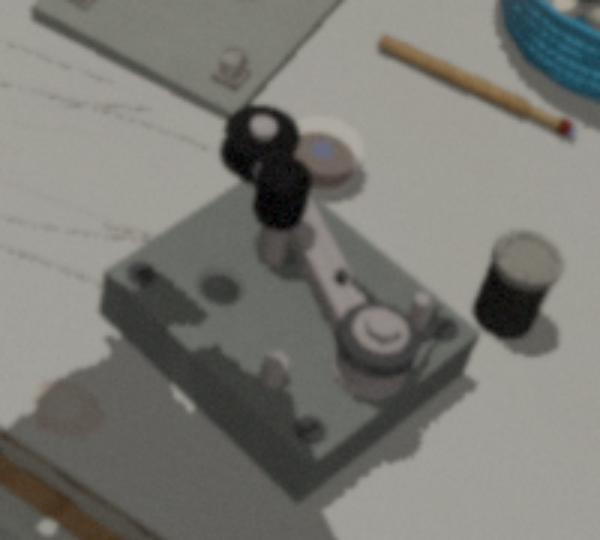

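View pics/wrist9.png

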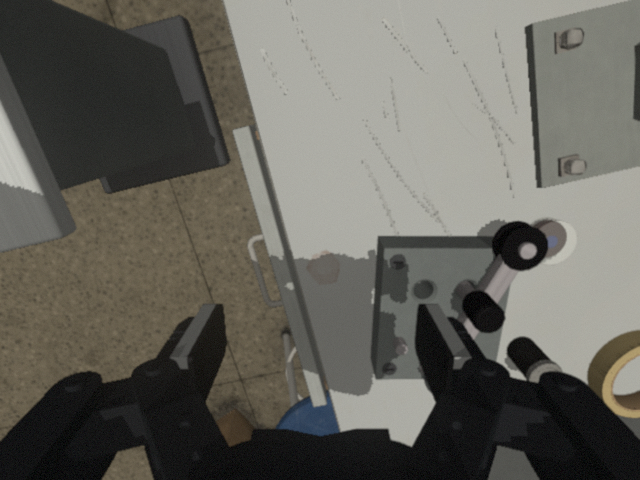

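Pin stands home in the far hole (scene crop 282,190). Knob top reads about 95–97 mm, so the tip is at about 0. The roller (260,140) is held back and the near hole (220,288) is empty. Handing in.

```bash
python3 -c "
from h import *
s=st(); print(order.job_done())"
```

```text
t 14.85 p [ 0.397  -0.1799  0.2211] xaxis [ 0.018 -0.013 -1.   ] jawdeg -13.05 F [0.04 0.46 0.68] T [0.03 0.05 0.03] open 0.0753 j [-0.58 -0.21 -0.18  1.58 -0.    1.22]
the job is handed in; nothing more can be done
None
```

The lock pin is fully down in the far hole and holds the tensioner arm back. I handed the job in at 14.85 s; no verdict is given.

I gripped the pin by its black knob, lifted it out of the wooden holder, and used its shank to push the arm along base +x past both holes. Then I lowered it into the far hole until it bottomed. Under a last push it stopped moving, with about 16 N upward at the wrist. After that I released it and backed off.

**Last checks:**
- **Seating:** The knob top read 95–97 mm above the bench, which puts the tip at about 0. The finder placed the pin's tip at (0.514, -0.289, 0.000) from the scene camera, against the far hole at (0.514, -0.2875).
- **Arm:** The pictures show it held behind the pin, with the near hole empty. The pin leans slightly towards base -x, but I did not measure the lean or the arm's angle.
- **Robot:** It was well clear, and the wrist force was near zero.

**Disagreements:**
- The top camera did not report the pin at the end.
- The wrist finder put the tip about 5 mm off in y.
- The gripper read 23.5 mm on the 26 mm knob, but the grip held throughout.

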